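# Empty the tall tip-out tub of turned knobs under the low guard shelf

## Task

Pull the tub's carriage all the way out along its runners, then tip the tall tub over so that all four turned knobs inside it land in the tray, without the tub or the robot striking the low clear guard shelf above it. Finish with the carriage left out, the tub hanging upright again, the knobs lying in the tray, and the bowl, jar and gouge left alone.

Things in the scene. Friction and masses are not known exactly. Their poses are not given: they have to be found in the camera images.
- rack: Fixed runners on the bench: dark steel plate 200 x 150 mm, two aluminium rails. Origin on the bench, below the tub's pivot when the carriage is home. Its -x is 'front': the carriage pulls out and the tub tips that way. +x is 'back', under the guard; +y is the handle's side, -y the post's; z up. Offsets below are in this frame.
- carriage (a joint): Plywood carriage carrying the tub between two cheeks. Slide in m: 0 = home (its start), 0.07 = fully out at its end stop, towards the rack's -x. It takes about 5 N to slide (plus 12 N per m/s) and stays where left.
- tub (a joint): Tall open plywood tub hinged on the carriage about the rack's y. Rad: 0 = upright (a stop), grows as its top tips to the rack's -x; stop at 1.8. Bottom-heavy (0.9 kg) and damped: up to 0.5 N m tips it; let go, it swings slowly upright by itself in a second or two. Pulling its top tips it rather than sliding the carriage. Knobs have all left it at 1.7 or more, after about a second.
- tub_pivot (a point): On the tub's hinge axis at mid width, 120 mm above the bench; moves with the carriage. Upright tub, from here: underside 65 mm below, rim 95 mm above, back wall's outside 71 mm behind, front wall's outside 25 mm in front at the foot, flaring to 68 mm at the rim; 86 mm wide (43 mm each side); walls 6 mm.
- pull_post (a point): Centre of the top of the carriage's upright round steel post, 16 mm thick, top 96 mm above the bench, free from 22 mm up: 114 mm in front of the pivot, 104 mm to the rack's -y. Hook or pinch it from above to pull the carriage. Clear of the guard; the 32 mm high tray is 20 to 40 mm to its side.
- tip_handle (a point): On the axis of the tub's handle, a dark dowel 12 mm thick along the rack's y, sticking out 87 mm from the tub's +y side; this point is 62 mm out. Upright: 15 mm in front of the pivot, 85 mm above it (205 mm above the bench); it circles the pivot axis at 86 mm. Under the guard while home. Push it forward from behind, then press it down from above, to tip the tub.
- guard: Low fixed clear plastic shelf with aluminium front edge, 300 mm along the rack's y, 154 mm deep, on two dark posts at the back. Underside 233 mm above the bench (18 mm over the upright tub's rim), top of edge and brackets 245 mm. Origin on the bench, axes as the rack's. More than 4 N on it counts as striking it.
- guard_edge (a point): Middle of the shelf's lower front edge, 233 mm above the bench: 10 to 20 mm in front of the pivot with the carriage home, 50 to 60 mm behind it fully out. With the carriage less than about 56 mm out the tipping tub's back rim strikes the guard at about 0.33 rad; fully out it passes this edge with 14 to 24 mm to spare.
- tray: Loose open wooden tray on the bench in front of the tub, 200 mm (its x) by 130 mm (its y), 32 mm high, walls 6 mm. Origin under its centre, about 235 mm in front of the rack's origin: already where the fully drawn-out tub pours.
- knob0: One of four alike turned wooden ball knobs, 34 mm in diameter with a small 9 mm flat, 14 to 28 g; origin at the centre of the flat. All start standing on the tub's floor, and roll freely.
- knob1: One of four alike turned wooden ball knobs, 34 mm in diameter with a small 9 mm flat, 14 to 28 g; origin at the centre of the flat. All start standing on the tub's floor, and roll freely.
- knob2: One of four alike turned wooden ball knobs, 34 mm in diameter with a small 9 mm flat, 14 to 28 g; origin at the centre of the flat. All start standing on the tub's floor, and roll freely.
- knob3: One of four alike turned wooden ball knobs, 34 mm in diameter with a small 9 mm flat, 14 to 28 g; origin at the centre of the flat. All start standing on the tub's floor, and roll freely.
- bowl: Bystander: dark wooden bowl 110 mm across, 50 mm high. Leave alone.
- wax: Bystander: amber wax jar with steel lid, 60 mm across, 75 mm high. Leave alone.
- gouge: Bystander: wood-handled tool lying on the bench, 240 mm long. Leave alone.
There are look-alikes about, which are no part of the job. Of the things that look like the tray, the middle-sized one is meant.

How it is judged (in metres and radians):
On the way, in this order (a step that is already met when the one before it is completed fails the run):
1. the carriage is pulled out, at least 64 of its 70 mm (value of joint carriage above 0.064 m), for 0.2 s.
2. the tub is tipped well over (beyond 1.4 rad) (value of joint tub above 1.4 rad), for 0.2 s.
At the end, for the whole second after the job is handed in: All four knobs lie at rest (under 0.05 m/s) inside the tray (origins within its 200 x 130 mm outline, less than 55 mm above its underside), the tub hangs upright within 0.08 rad and the carriage is still out, by at least 56 of its 70 mm (x of knob0 in the frame of tray between -0.098 and 0.098 m and y of knob0 in the frame of tray between -0.063 and 0.063 m and z of each of knob0, knob1, knob2, knob3 in the frame of tray below 0.055 m and linear speed of each of knob0, knob1, knob2, knob3 below 0.05 m/s and x of knob1 in the frame of tray between -0.098 and 0.098 m and y of knob1 in the frame of tray between -0.063 and 0.063 m and x of knob2 in the frame of tray between -0.098 and 0.098 m and y of knob2 in the frame of tray between -0.063 and 0.063 m and x of knob3 in the frame of tray between -0.098 and 0.098 m and y of knob3 in the frame of tray between -0.063 and 0.063 m and value of joint tub below 0.08 rad and value of joint carriage above 0.056 m); the robot touches nothing.
It fails at once if the guard shelf is struck (more than 4 N on it) (contact force between guard and anything else above 4 N).
It fails at once if the bowl is moved more than 30 mm (distance of bowl from where it was at the start of the episode above 0.03 m).
It fails at once if the jar is moved more than 30 mm (distance of wax from where it was at the start of the episode above 0.03 m).
It fails at once if the gouge is moved more than 30 mm (distance of gouge from where it was at the start of the episode above 0.03 m).
It also fails if it takes over 59 s, if anything falls off the work surface, if the arm or the gripper's body presses on something with over 40 N, if the wrist force passes 120 N, or if a joint passes its speed limit or range.

## Robot

A 6-joint arm with a two-finger parallel gripper is mounted at the origin on the work surface. World frame = base frame: x ahead of the robot, y to its left, z up, the work surface at z = 0. Lengths are in mm, angles in rad, forces in N, time in s.
With the tool pointing down it reaches from about 275 to 1000 mm from the base axis. Payload 8.4 kg.
Tool frame: the origin (TCP) lies on the centre line of the jaws, within the pads' length; the fingertips stand r.tip_reach ahead of it and the grasp point (between the pads) lies 11 mm behind it (r.tip_reach is the distance from the TCP to the fingertips, in mm); z points along the fingers, y is the line along which they close (so a half turn about z gives the same grasp; the last joint's range is limited). The gripper opens to 85 mm and grips with 20 to 120 N. Pads are 22 mm wide; open, the fingers measure 114 mm over their backs; the gripper's body (76 mm by 85 mm) begins 54 mm behind the grasp point. The pads swing forward as they close: fully open they stand 13 mm farther back than shut.
Start: joints at [1.109, 0.353, 1.633, -0, 1.155, -0.002], TCP at [277.355, 560.091, 239.281] pointing down, gripper open.
Joint ranges: [-2.63, 2.63], [-0.92, 2.1], [0.06, 2.66], [-1.3, 4.44], [0, 2.69], [-3.02, 3.02]. Speed limits (rad/s): [2.22, 2.22, 2.79, 3.14, 3.14, 3.14].

## Interface

Orientations are given as [roll, pitch, yaw] about the fixed x, y, z axes, in that order (R = Rz(yaw) Ry(pitch) Rx(roll)).
In Python, from rig import r gives the robot as it stands.
- The arm moves only by the tool carry_out, never from a script. Its argument "targets" is a list of rows, each an object with "dp": the shift along the tool's x, y, z in mm, a list of three; "yaw": the turn about the tool's z in degrees. A call has 1 to 12 rows; each row is the pose to reach, as a shift and turn from the pose commanded when the call began, along the tool's axes at that moment; what a row does not reach only later rows make up. A row lasts 1/8 s, in which the tool goes at most 62.5 mm and 10.7 degrees, less where a joint would pass 70% of its speed; a pose out of reach is approached as far as the arm can. A call with a gripper value outside its range is refused whole. "fingers" is the opening, from -1 (shut) to 1 (fully open), so that 0 is half open, set as the call begins (left out, the last holds). The fingers move at their own pace and stop on an object; "grip_force" is the grip in N (left out, the last holds). Time passes only in rows, so rows that repeat a pose let the fingers close. It gives the time, the measured TCP pose, the force, the opening and the grip force at its end, in the units of the state.
- r.sense(): the state, without advancing time (a new reading comes with each control period).
- r.grab_frame(name): name is "scene" or "top" or "wrist"; returns the picture (480x640x3 uint8, red, green, blue); there is no depth.
- r.get_calibration(name): a dict with "fx", "fy", "cx", "cy" (pixels), "rvec" (rotation vector, rad) and "tvec" (3), from world to camera coordinates, as OpenCV has them. Camera axes: x right, y down, z forward; pixel columns grow to the right and rows downward; lengths in mm; the calibration is good to about 2 mm. A picture is of the moment at which its call begins: read the wrist's pose just before it. get_calibration takes no time and is no camera call; for the wrist camera it gives the pose at the moment of the call.
- r.sign_off(): hands the job in; it is judged then, once.
The state is a dict: "clock": time; "qpos": joint angles; "qvel": joint speeds; "joint_efforts": joint torques, N m; "eef_pos": TCP position; "tcp_rot": TCP orientation; "contact_force": force on the tool from outside, world axes, zero at the start; "wrist_torque": the same for the moment, N m; "opening": opening from 0.0 (shut) to 1.0 (fully open); "grasp_force": force on a finger pad.
Only numpy, scipy, OpenCV 4.12 (cv2) and the standard library are available. Lean on these libraries where they do the work, as an engineer would, in place of code of your own. Each camera call takes 0.05 s, during which the arm holds its last target. There are 200 camera calls.

## Working session

There is one attempt and no reset: what is moved stays moved. The work goes in short steps, Python scripts to look and compute and a tool call to move; the robot and the scene stay as the last step left them, time stands still between calls to the robot, and variables do not carry over. Pictures are saved under pics/ and viewed, at most 10 in all, crops included, and the job is handed in when it is done.

Besides the shell and the picture viewer there is one more tool, called after "Request:" in YAML: its name, and indented under it one key for each argument. carry_out: Moves the arm, as the interface text tells. Its arguments: {"type":"object","properties":{"targets":{"type":"array","items":{"type":"object","properties":{"dp":{"type":"array","items":{"type":"number"}},"yaw":{"type":"number"}}}},"fingers":{"type":"number"},"grip_force":{"type":"number"}},"required":["targets"]}

```bash
mkdir -p pics; ls
cat > h.py <<'E'
import numpy as np,cv2
from rig import r
def save(n,f): 
    im=r.grab_frame(n); cv2.imwrite('pics/'+f,im[:,:,::-1]); return im
def cam(n):
    c=r.get_calibration(n); K=np.array([[c['fx'],0,c['cx']],[0,c['fy'],c['cy']],[0,0,1.]])
    R=cv2.Rodrigues(np.array(c['rvec'],float))[0]; return K,R,np.array(c['tvec'],float).ravel()
def ray(c,p):
    K,R,t=c; o=-R.T@t; d=R.T@np.linalg.inv(K)@[p[0],p[1],1]; return o,d/np.linalg.norm(d)
def plane(c,p,z):
    o,d=ray(c,p); return o+d*(z-o[2])/d[2]
def tri(c1,p1,c2,p2):
    o1,d1=ray(c1,p1);o2,d2=ray(c2,p2)
    s=np.linalg.lstsq(np.c_[d1,-d2],o2-o1,rcond=None)[0]
    a=o1+s[0]*d1;b=o2+s[1]*d2; return (a+b)/2,np.linalg.norm(a-b)
def proj(c,P):
    K,R,t=c; q=K@(R@np.array(P,float)+t); return q[:2]/q[2]
E
python3 - <<'E'
from h import *
np.set_printoptions(precision=2,suppress=True)
print(r.sense(),r.tip_reach)
for n in ['scene','top','wrist']:
    save(n,n+'0.png'); c=cam(n); print(n,c[0][0,0],-c[1].T@c[2],c[1][2])
E
```

```text
pics
{'clock': 0.0, 'qpos': array([ 1.11,  0.35,  1.63,  0.  ,  1.16, -0.  ]), 'qvel': array([-0., -0.,  0.,  0., -0.,  0.]), 'joint_efforts': array([ -0.  , -60.52, -34.21,  -0.  ,   0.01,   0.  ]), 'eef_pos': array([277.16, 559.68, 238.58]), 'tcp_rot': array([-3.14, -0.  ,  2.68]), 'contact_force': array([-0.13,  0.37,  0.04]), 'wrist_torque': array([-0.03, -0.  , -0.  ]), 'grasp_force': 0.0, 'opening': 0.9932963189001159} 8.0
scene 596.2211862413418 [ 927.95 -554.04 1275.72] [-0.29  0.38 -0.88]
top 553.9838045352541 [ 303.91  -54.2  1376.94] [ 0.22  0.   -0.98]
wrist 350.4116550005796 [205.75 594.94 374.14] [ 0.28 -0.14 -0.95]
```

View pics/top0.png

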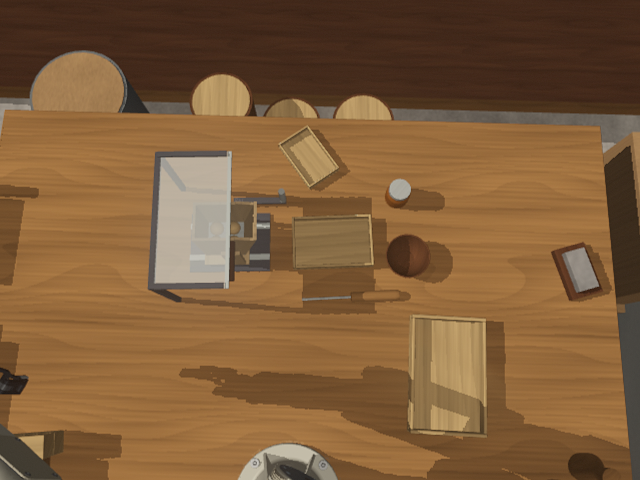

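View pics/scene0.png

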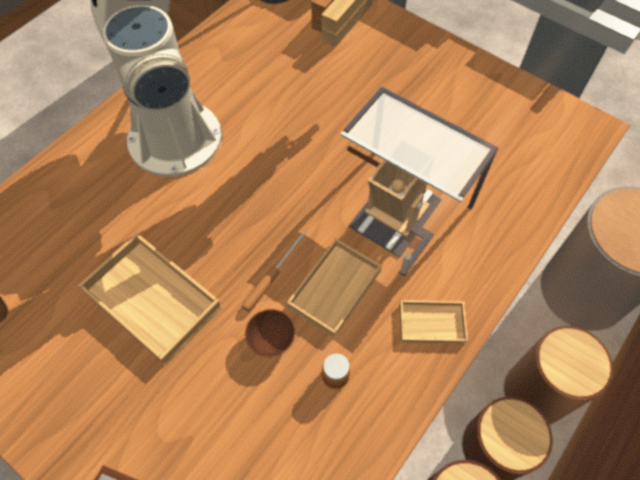

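The top view shows the rack under the clear guard at about (155–230, 152–288), the post arm at about (282, 195), the tray at (293–373, 215–268), the gouge at (305–405, 296), the bowl at (408, 255) and the jar at (398, 192). The rack's front points to image right, which is about world -y, and the handle side faces the robot.

Run:
```python
import cv2,numpy as np
a=cv2.imread('pics/top0.png')[145:295,145:295]; b=cv2.imread('pics/scene0.png')[130:280,320:470]
cv2.imwrite('pics/c.png',np.hstack([cv2.resize(x,(400,400),interpolation=cv2.INTER_CUBIC) for x in(a,b)]))
```

```text
(no output)
```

View pics/c.png

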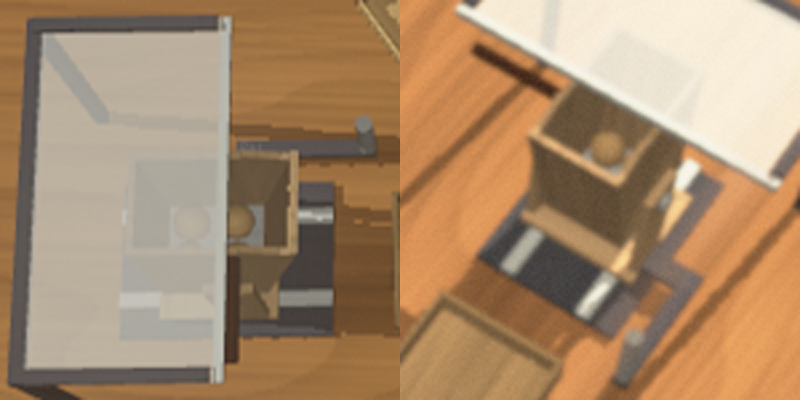

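The left crop shows the tub's mouth, with the dark handle dowel at crop (233, 260–360) and the post top at (363, 122). The right crop shows the post top at (635, 338) and the guard's edge running from (460, 10) to (780, 187).

Run:
```python
from h import *
np.set_printoptions(precision=1,suppress=True)
T,S=cam('top'),cam('scene')
t=lambda x,y:(145+x/2.667,145+y/2.667)
s=lambda x,y:(320+(x-400)/2.667,130+y/2.667)
print('post',tri(T,t(363,122),S,s(635,336)))
A,B=tri(T,t(230,17),S,s(779,186)),tri(T,t(220,381),S,s(460,9)); print('edge',A,B,np.linalg.norm(A[0]-B[0]))
print('edge on plane245',[plane(T,t(*p),245) for p in((230,17),(220,381))],[plane(S,s(*p),239) for p in((779,186),(460,9))])
print('rim front corners',[plane(T,t(*p),215) for p in((297,152),(297,252),(132,157),(130,253))],[plane(S,s(*p),215) for p in((531,135),(622,184))])
print('handle',[plane(T,t(*p),205) for p in((233,260),(232,361))])
print('tray top',[plane(T,p,32) for p in((293,218),(372,215),(373,265),(295,268))])
print('tray scene',[plane(S,p,32) for p in((340,243),(380,266),(333,331),(290,298))])
print('bowl',plane(T,(408,255),50),'wax',plane(T,(400,190),75),'gouge',plane(T,(303,298),10),plane(T,(410,296),10),'smalltray',plane(T,(314,187),30))
print('plate',[plane(T,t(*p),5) for p in((333,183),(333,335))])
```

```text
post (array([712.2,  41.1,  94.4]), np.float64(0.47002373522973734))
edge (array([753.7, 144. , 238.6]), np.float64(2.4798063183781585)) (array([454.5, 133.1, 235.6]), np.float64(2.535876226202501)) 299.4140449758386
edge on plane245 [array([750.2, 141.9, 245. ]), array([452.4, 130.6, 245. ])] [array([754.4, 144.9, 239. ]), array([456.7, 132. , 239. ])]
rim front corners [array([646.4,  84.8, 215. ]), array([562.6,  80.3, 215. ]), array([638. , 219.4, 215. ]), array([557.7, 214.7, 215. ])] [array([567.3,  80.5, 215. ]), array([651.3,  86.6, 215. ])]
handle [array([556.6, 133. , 205. ]), array([474. , 128.6, 205. ])]
tray top [array([661.3,  12.6,  32. ]), array([ 675.2, -185.7,   32. ]), array([ 547.6, -189.1,   32. ]), array([534.4,   2.7,  32. ])]
tray scene [array([554. ,   2.7,  32. ]), array([663.8,  11. ,  32. ]), array([ 673.3, -182. ,   32. ]), array([ 549.3, -179. ,   32. ])]
bowl [ 571.7 -272.6   50. ] wax [ 729.1 -249.9   75. ] gouge [463.7 -19.   10. ] [ 476.5 -283.4   10. ] smalltray [745.1 -37.6  30. ]
plate [array([678.3,  73.7,   5. ]), array([530.5,  66.5,   5. ])]
```

The points agree: post (712, 41, 94), pivot about (603, 150), handle about (499, 130, 205), and front direction about (0.045, -0.999). I'll move over the post at a safe height.

```bash
cat >> h.py <<'E'
from scipy.spatial.transform import Rotation as Ro
def delta(P,yaw):
    s=r.sense(); Rm=Ro.from_euler('xyz',s['tcp_rot']).as_matrix()
    Rt=Ro.from_euler('xyz',[np.pi,0,yaw]).as_matrix()
    print(np.round(s['clock'],2),'pos',np.round(s['eef_pos'],1),'rot',np.round(s['tcp_rot'],3),'dp',np.round(Rm.T@(np.array(P)-s['eef_pos']),1),'yaw',np.round(np.degrees(Ro.from_matrix(Rm.T@Rt).as_rotvec()),1))
E
python3 -c "
from h import *
delta([712,41,420],3.187)"
```

```text
0.15 pos [277.2 559.8 238.7] rot [-3.141 -0.     2.682] dp [-619.8 -272.1 -181. ] yaw [ -0.1  -0.  -28.9]
```

Request:
carry_out:
  targets:
    - {"dp": [0,0,-60],"yaw": 0}
    - {"dp": [0,0,-120],"yaw": 0}
    - {"dp": [0,0,-181],"yaw": 0}
    - {"dp": [-620,-272,-181],"yaw": -29}
    - {"dp": [-620,-272,-181],"yaw": -29}
    - {"dp": [-620,-272,-181],"yaw": -29}
    - {"dp": [-620,-272,-181],"yaw": -29}
    - {"dp": [-620,-272,-181],"yaw": -29}
    - {"dp": [-620,-272,-181],"yaw": -29}
    - {"dp": [-620,-272,-181],"yaw": -29}
    - {"dp": [-620,-272,-181],"yaw": -29}
    - {"dp": [-620,-272,-181],"yaw": -29}

```text
clock: 1.65
eef_pos: [636.7, 130.8, 420.1]
tcp_rot: [3.141, -0.0, -3.095]
contact_force: [0.2, 0.4, 0.4]
opening: 1.002
grasp_force: 0.0
```

```bash
python3 -c "
from h import *
delta([712,41,200],3.187)"
```

```text
1.65 pos [636.7 130.8 420.1] rot [ 3.141 -0.    -3.095] dp [-71.1 -93.2 220.1] yaw [ 0. -0.  0.]
```

Request:
carry_out:
  targets:
    - {"dp": [-40,-50,0],"yaw": 0}
    - {"dp": [-71,-93,0],"yaw": 0}
    - {"dp": [-71,-93,0],"yaw": 0}
    - {"dp": [-71,-93,50],"yaw": 0}
    - {"dp": [-71,-93,100],"yaw": 0}
    - {"dp": [-71,-93,160],"yaw": 0}
    - {"dp": [-71,-93,220],"yaw": 0}
    - {"dp": [-71,-93,220],"yaw": 0}
    - {"dp": [-71,-93,220],"yaw": 0}
    - {"dp": [-71,-93,220],"yaw": 0}

```text
clock: 2.9
eef_pos: [712.7, 43.3, 203.9]
tcp_rot: [3.141, 0.005, -3.095]
contact_force: [-0.6, -0.1, 0.4]
opening: 0.999
grasp_force: 0.0
```

```bash
python3 -c "
from h import *
delta([712,41,76],3.187)
c=cam('wrist');save('wrist','w1.png')
print(proj(c,[712,41,95]),proj(c,[499,130,205]))"
```

```text
2.9 pos [712.7  43.3 203.9] rot [ 3.141  0.005 -3.095] dp [  1.4  -2.3 127.9] yaw [0.  0.3 0.1]
[321.25548441 240.2737417 ] [ 714.43384509 -422.86504995]
```

View pics/w1.png

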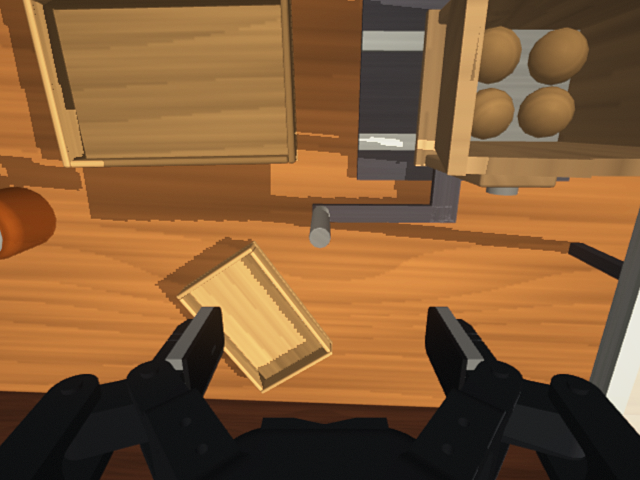

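The wrist view shows the post top at (320, 238), and the prediction was (321, 240), so I can descend as planned. All four knobs are visible in the tub.

Request:
carry_out:
  targets:
    - {"dp": [0,0,40],"yaw": 0}
    - {"dp": [0,0,80],"yaw": 0}
    - {"dp": [0,0,110],"yaw": 0}
    - {"dp": [0,0,124],"yaw": 0}
    - {"dp": [0,0,124],"yaw": 0}
    - {"dp": [0,0,124],"yaw": 0}

```text
clock: 3.7
eef_pos: [712.2, 43.1, 78.1]
tcp_rot: [3.142, 0.003, -3.095]
contact_force: [0.1, -0.2, -0.8]
opening: 0.999
grasp_force: 0.0
```

Request:
carry_out:
  targets:
    - {"dp": [0,0,0],"yaw": 0}
    - {"dp": [0,0,0],"yaw": 0}
    - {"dp": [0,0,0],"yaw": 0}
    - {"dp": [0,0,0],"yaw": 0}
    - {"dp": [0,0,0],"yaw": 0}
    - {"dp": [0,0,0],"yaw": 0}
    - {"dp": [0,0,0],"yaw": 0}
    - {"dp": [0,0,0],"yaw": 0}
  fingers: -1
  grip_force: 50

```text
clock: 4.7
eef_pos: [711.2, 40.0, 76.9]
tcp_rot: [-3.138, 0.0, -3.095]
contact_force: [-0.6, -13.3, 4.8]
opening: 0.171
grasp_force: 48.6
```

```bash
python3 -c "
from h import *
s=r.sense();P=s['eef_pos'];print(s['contact_force'],s['opening'],s['grasp_force']*1.)
delta(P+71*np.array([.045,-.999,0]),3.187)"
```

```text
[ -0.64099219 -13.30611271   4.80985849] 0.17069922852388275 48.629087805747986
4.7 pos [711.2  40.   76.9] rot [-3.138  0.    -3.095] dp [  0.1 -71.    0.3] yaw [-0.2  0.   0.1]
```

Request:
carry_out:
  targets:
    - {"dp": [0,-6,0],"yaw": 0}
    - {"dp": [0,-13,0],"yaw": 0}
    - {"dp": [0,-20,0],"yaw": 0}
    - {"dp": [0,-27,0],"yaw": 0}
    - {"dp": [0,-34,0],"yaw": 0}
    - {"dp": [0,-41,0],"yaw": 0}
    - {"dp": [0,-48,0],"yaw": 0}
    - {"dp": [0,-55,0],"yaw": 0}
    - {"dp": [0,-62,0],"yaw": 0}
    - {"dp": [0,-68,0],"yaw": 0}
    - {"dp": [0,-71,0],"yaw": 0}
    - {"dp": [0,-71,0],"yaw": 0}

```text
clock: 6.2
eef_pos: [714.0, -27.4, 76.8]
tcp_rot: [3.141, -0.001, -3.095]
contact_force: [-3.8, 1.7, 6.3]
opening: 0.165
grasp_force: 49.2
```

Request:
carry_out:
  targets:
    - {"dp": [0,-2,0],"yaw": 0}
    - {"dp": [0,-3,0],"yaw": 0}
    - {"dp": [0,-3,0],"yaw": 0}
    - {"dp": [0,-3,0],"yaw": 0}

```text
clock: 6.7
eef_pos: [714.1, -29.9, 76.8]
tcp_rot: [3.14, -0.001, -3.095]
contact_force: [-3.6, 3.3, 6.4]
opening: 0.168
grasp_force: 49.2
```

Request:
carry_out:
  targets:
    - {"dp": [0,-1,0],"yaw": 0}
    - {"dp": [0,-2,0],"yaw": 0}
    - {"dp": [0,-2,0],"yaw": 0}

```text
clock: 7.08
eef_pos: [714.1, -30.3, 76.8]
tcp_rot: [3.138, -0.001, -3.095]
contact_force: [-4.7, 10.2, 7.2]
opening: 0.167
grasp_force: 49.3
```

Request:
carry_out:
  targets:
    - {"dp": [0,2,0],"yaw": 0}
    - {"dp": [0,2,0],"yaw": 0}
    - {"dp": [0,2,0],"yaw": 0}
    - {"dp": [0,2,0],"yaw": 0}
    - {"dp": [0,2,-50],"yaw": 0}
    - {"dp": [0,2,-110],"yaw": 0}
    - {"dp": [0,2,-170],"yaw": 0}
    - {"dp": [0,2,-225],"yaw": 0}
    - {"dp": [0,2,-225],"yaw": 0}
  fingers: 0.5

```text
clock: 8.2
eef_pos: [716.8, -31.3, 307.5]
tcp_rot: [-3.141, 0.01, -3.095]
contact_force: [0.7, -0.6, -0.0]
opening: 0.752
grasp_force: 0.0
```

```bash
python3 -c "
from h import *
delta([496,59,300],3.187)
save('top','t2.png')"
```

```text
8.2 pos [716.8 -31.3 307.5] rot [-3.141  0.01  -3.095] dp [216.5 100.3   5.3] yaw [-0.1  0.5  0. ]
```

Request:
carry_out:
  targets:
    - {"dp": [50,20,0],"yaw": 0}
    - {"dp": [105,45,0],"yaw": 0}
    - {"dp": [160,70,0],"yaw": 0}
    - {"dp": [216,100,0],"yaw": 0}
    - {"dp": [216,100,0],"yaw": 0}
    - {"dp": [216,100,0],"yaw": 0}
    - {"dp": [216,100,0],"yaw": 0}

```text
clock: 9.12
eef_pos: [494.8, 58.6, 300.7]
tcp_rot: [-3.141, -0.0, -3.096]
contact_force: [0.1, -0.2, -0.1]
opening: 0.749
grasp_force: 0.0
```

```bash
python3 -c "
from h import *
delta([496,60,300],3.187)
c=cam('wrist');save('wrist','w2.png')
print(proj(c,[502,60,205]),proj(c,[476,59,205]),proj(c,[562,63,205]))"
```

```text
9.12 pos [494.8  58.6 300.7] rot [-3.141 -0.    -3.096] dp [-1.2  1.4  0.7] yaw [-0. -0.  0.]
[325.98331578 257.63018606] [326.33259943 221.84028012] [326.17145594 332.0154142 ]
```

View pics/w2.png

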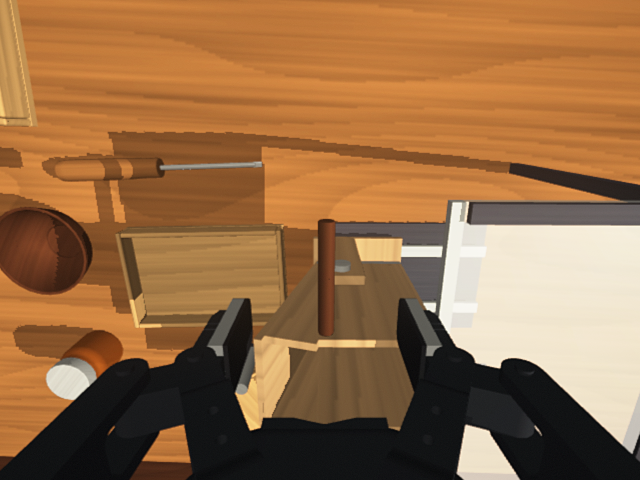

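The wrist view shows the handle dowel centred at column 327, rows 220–335. The prediction was column 326, rows 222–332. Next I descend and pinch it.

Request:
carry_out:
  targets:
    - {"dp": [0,1,30],"yaw": 0}
    - {"dp": [0,1,60],"yaw": 0}
    - {"dp": [0,1,85],"yaw": 0}
    - {"dp": [0,1,100],"yaw": 0}
    - {"dp": [0,1,106],"yaw": 0}
    - {"dp": [0,1,106],"yaw": 0}
    - {"dp": [0,1,106],"yaw": 0}

```text
clock: 10.05
eef_pos: [494.6, 60.0, 196.1]
tcp_rot: [3.141, 0.001, -3.095]
contact_force: [-0.2, 0.0, -0.5]
opening: 0.751
grasp_force: 0.0
```

Request:
carry_out:
  targets:
    - {"dp": [0,0,0],"yaw": 0}
    - {"dp": [0,0,0],"yaw": 0}
    - {"dp": [0,0,0],"yaw": 0}
    - {"dp": [0,0,0],"yaw": 0}
    - {"dp": [0,0,0],"yaw": 0}
    - {"dp": [0,0,0],"yaw": 0}
    - {"dp": [0,0,0],"yaw": 0}
  fingers: -1
  grip_force: 30

```text
clock: 10.92
eef_pos: [494.0, 59.9, 195.5]
tcp_rot: [-3.141, 0.0, -3.095]
contact_force: [-1.5, -0.8, 5.9]
opening: 0.126
grasp_force: 29.3
```

```bash
python3 -c "
import numpy as np
f=.175
for th in np.arange(.1,1.81,.1):
    a=th+f; print(round(th,2),'fwd %.0f down %.0f'%(86*np.sin(a)-15,85-86*np.cos(a)))"
```

```text
0.1 fwd 8 down 2
0.2 fwd 16 down 5
0.3 fwd 24 down 9
0.4 fwd 32 down 13
0.5 fwd 39 down 18
0.6 fwd 45 down 24
0.7 fwd 51 down 30
0.8 fwd 56 down 37
0.9 fwd 61 down 44
1.0 fwd 64 down 52
1.1 fwd 67 down 60
1.2 fwd 69 down 68
1.3 fwd 71 down 77
1.4 fwd 71 down 85
1.5 fwd 71 down 94
1.6 fwd 69 down 102
1.7 fwd 67 down 111
1.8 fwd 64 down 119
```

Request:
carry_out:
  targets:
    - {"dp": [0,-4,1],"yaw": 0}
    - {"dp": [0,-8,2],"yaw": 0}
    - {"dp": [0,-16,5],"yaw": 0}
    - {"dp": [0,-24,9],"yaw": 0}
    - {"dp": [0,-32,13],"yaw": 0}
    - {"dp": [0,-39,18],"yaw": 0}
    - {"dp": [0,-45,24],"yaw": 0}
    - {"dp": [0,-51,30],"yaw": 0}
    - {"dp": [0,-56,37],"yaw": 0}
    - {"dp": [0,-61,44],"yaw": 0}
    - {"dp": [0,-61,44],"yaw": 0}

```text
clock: 12.3
eef_pos: [496.6, -0.3, 150.9]
tcp_rot: [3.14, -0.0, -3.096]
contact_force: [-0.9, 5.3, 1.8]
opening: 0.126
grasp_force: 30.9
```

Request:
carry_out:
  targets:
    - {"dp": [0,-3,8],"yaw": 0}
    - {"dp": [0,-6,16],"yaw": 0}
    - {"dp": [0,-8,24],"yaw": 0}
    - {"dp": [0,-10,33],"yaw": 0}
    - {"dp": [0,-10,41],"yaw": 0}
    - {"dp": [0,-10,50],"yaw": 0}
    - {"dp": [0,-8,58],"yaw": 0}
    - {"dp": [0,-6,67],"yaw": 0}
    - {"dp": [0,-5,71],"yaw": 0}
    - {"dp": [0,-5,71],"yaw": 0}
    - {"dp": [0,-5,71],"yaw": 0}

```text
clock: 13.68
eef_pos: [496.9, -6.2, 80.4]
tcp_rot: [-3.141, -0.0, -3.095]
contact_force: [-1.7, -4.2, 3.1]
opening: 0.132
grasp_force: 33.9
```

Request:
carry_out:
  targets:
    - {"dp": [0,0,0],"yaw": 0}
    - {"dp": [0,0,0],"yaw": 0}
    - {"dp": [0,0,0],"yaw": 0}
    - {"dp": [0,0,0],"yaw": 0}
    - {"dp": [0,0,0],"yaw": 0}
    - {"dp": [0,0,0],"yaw": 0}
    - {"dp": [0,0,0],"yaw": 0}
    - {"dp": [0,0,0],"yaw": 0}
    - {"dp": [0,0,0],"yaw": 0}
    - {"dp": [0,0,0],"yaw": 0}
    - {"dp": [0,0,0],"yaw": 0}
    - {"dp": [0,0,0],"yaw": 0}

```text
clock: 15.18
eef_pos: [496.9, -6.2, 80.5]
tcp_rot: [-3.141, -0.0, -3.095]
contact_force: [-1.8, -5.6, 3.5]
opening: 0.128
grasp_force: 33.9
```

```bash
python3 -c "
from h import *
a=save('scene','s3.png');b=save('top','t3.png')
cv2.imwrite('pics/c3.png',np.hstack([cv2.resize(x,(400,400),interpolation=cv2.INTER_CUBIC) for x in(b[150:310,230:390],a[170:350,270:450])])[:,:,::-1])"
```

```text
(no output)
```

View pics/c3.png

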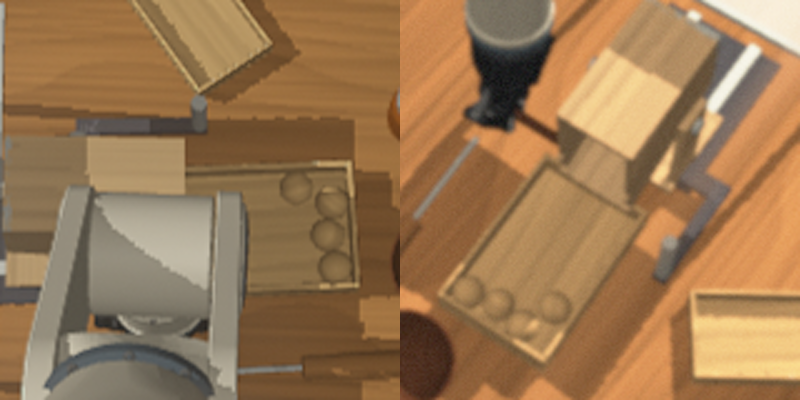

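All four knobs lie in the tray: the top crop shows them at (297, 187), (332, 203), (326, 235) and (336, 267). I'll swing the tub back along the same arc.

Request:
carry_out:
  targets:
    - {"dp": [0,-2,8],"yaw": 0}
    - {"dp": [0,-3,-13],"yaw": 0}
    - {"dp": [0,-4,-21],"yaw": 0}
    - {"dp": [0,-5,-30],"yaw": 0}
    - {"dp": [0,-4,-38],"yaw": 0}
    - {"dp": [0,-3,-47],"yaw": 0}
    - {"dp": [0,0,-55],"yaw": 0}
    - {"dp": [0,2,-63],"yaw": 0}
    - {"dp": [0,5,-71],"yaw": 0}
    - {"dp": [0,10,-78],"yaw": 0}
    - {"dp": [0,15,-85],"yaw": 0}
    - {"dp": [0,15,-85],"yaw": 0}

```text
clock: 16.77
eef_pos: [495.9, 12.7, 164.2]
tcp_rot: [3.136, -0.0, -3.096]
contact_force: [5.5, 23.9, -18.6]
opening: 0.127
grasp_force: 32.5
```

Request:
carry_out:
  targets:
    - {"dp": [0,6,-6],"yaw": 0}
    - {"dp": [0,12,-12],"yaw": 0}
    - {"dp": [0,19,-17],"yaw": 0}
    - {"dp": [0,27,-21],"yaw": 0}
    - {"dp": [0,35,-25],"yaw": 0}
    - {"dp": [0,42,-28],"yaw": 0}
    - {"dp": [0,50,-30],"yaw": 0}
    - {"dp": [0,50,-30],"yaw": 0}
    - {"dp": [0,50,-30],"yaw": 0}

```text
clock: 17.9
eef_pos: [493.4, 59.5, 193.2]
tcp_rot: [3.141, -0.001, -3.095]
contact_force: [7.8, 5.3, -23.1]
opening: 0.127
grasp_force: 30.0
```

Request:
carry_out:
  targets:
    - {"dp": [0,0,0],"yaw": 0}
    - {"dp": [0,0,0],"yaw": 0}
    - {"dp": [0,0,0],"yaw": 0}
    - {"dp": [0,0,0],"yaw": 0}
    - {"dp": [0,0,-40],"yaw": 0}
    - {"dp": [0,0,-90],"yaw": 0}
    - {"dp": [0,0,-150],"yaw": 0}
    - {"dp": [60,-40,-180],"yaw": 0}
    - {"dp": [100,-80,-180],"yaw": 0}
    - {"dp": [100,-80,-180],"yaw": 0}
    - {"dp": [100,-80,-180],"yaw": 0}
  fingers: 0.5

```text
clock: 19.27
eef_pos: [397.9, -25.8, 375.7]
tcp_rot: [3.142, 0.001, -3.097]
contact_force: [0.8, 0.4, 0.3]
opening: 0.749
grasp_force: 0.0
```

```bash
python3 -c "
from h import *
a=save('scene','s4.png');b=save('top','t4.png')
cv2.imwrite('pics/c4.png',np.hstack([cv2.resize(x,(400,400),interpolation=cv2.INTER_CUBIC) for x in(b[150:310,210:370],a[150:350,260:460])])[:,:,::-1])"
```

```text
(no output)
```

View pics/c4.png

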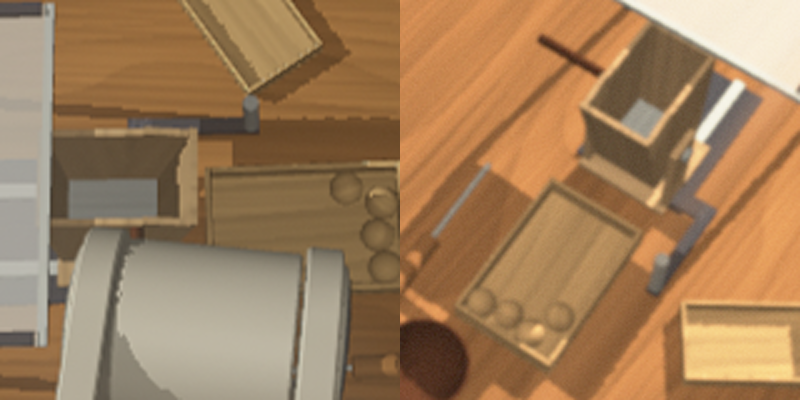

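The tub is empty and upright. The post is at about (310, 190) in the top view, 29 px (about 71 mm) further out than at the start, and all four knobs are still in the tray. I'll let things settle for a second and hand in.

Request:
carry_out:
  targets:
    - {"dp": [0,0,0],"yaw": 0}
    - {"dp": [0,0,0],"yaw": 0}
    - {"dp": [0,0,0],"yaw": 0}
    - {"dp": [0,0,0],"yaw": 0}
    - {"dp": [0,0,0],"yaw": 0}
    - {"dp": [0,0,0],"yaw": 0}
    - {"dp": [0,0,0],"yaw": 0}
    - {"dp": [0,0,0],"yaw": 0}

```text
clock: 20.38
eef_pos: [397.8, -25.6, 375.3]
tcp_rot: [-3.142, 0.0, -3.095]
contact_force: [0.3, 0.3, 0.5]
opening: 0.748
grasp_force: 0.0
```

```bash
python3 -c "
from rig import r
print(r.sign_off())"
```

```text
the job is handed in; nothing more can be done
None
```

I handed the job in at about 20 s; no verdict came back, but the last pictures show the carriage fully out, the tub empty and upright, all four knobs in the tray and the arm clear, and no move went near the guard, bowl, jar or gouge.

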